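# Hang up the screw basket and hold a bearing block against the jig's sprung stop

### The job

Clear the screw basket off the jig by hanging it by its bail on the pair of hooks of the stand, the wooden grip between the hooks, and let go of it. Then set the bearing block flat on the jig's bed, foot end towards the sprung shoe, square to it and centred on it, and push it against the shoe with a steady 10 N or so (shoe about 10 mm in, never to the end of its travel), so that a colleague can bolt it down: finish while still holding it there, touching the shoe only with the block, and leave the other things on the bench where they are.

Things in the scene. Friction and masses are not known exactly. Their poses are not given: they have to be found in the camera images.
- jig: Jig fixed to the bench: grey bed plate 220 (x) x 130 (y) x 12 mm high. Origin at the centre of its underside, x along the bed to the steel fence, a wall across the bed at x = +85 to +110 mm, top 42 mm above the bench. The sprung shoe stands before the fence; the bed is free from x = -110 mm to the shoe.
- shoe: Sprung stop: steel bar 16 (x) x 70 (y) mm, top 23.5 mm above the bed. Origin: lower edge of its stop face, mid-width, level with the bed's top; axes as the jig's. At rest at jig x = +35 mm, y = 0. Slides only to +x, 22 mm in all, against springs: 2.8 N to start, then 0.7 N per mm (9.8 N at 10 mm in, 18 N at the end). Springs back when released.
- shoe_face (a point): Middle of the shoe's stop face, 10 mm above the bed; axes as the jig's. Moves with the shoe.
- block: Loose aluminium bearing block, about 0.32 kg: foot 90 (x) x 44 (y) x 20 mm high; round-topped hump on its middle, 46 mm long (x), 44 mm wide (y, flat upright sides flush with the foot's), top 55 mm above the underside, dark bore along y; bolt hole at each end of the foot. Origin: centre of the underside. Ends alike, either may meet the shoe. Gripped across y (44 mm).
- basket: Loose screw basket, about 0.35 kg, starts on the jig's bed: open steel tray 70 (x) x 110 (y) x 36 mm high; stiff upright bail of 7 mm wire in the plane x = 0: legs at y = -53.5 and +53.5 mm, level bar along y, its axis 115 mm above the underside; wooden grip in the bar's middle, 34 mm long, 16 mm diameter. Origin: centre of the underside. Screws are fixed in it.
- basket_grip (a point): Centre of the wooden grip, on the bar's axis; axes as the basket's (bar along y).
- rack: Hook stand fixed to the bench, origin on the bench below the hooks' root: foot plate 100 x 120 x 12 mm, post 200 mm high, two wire hooks (7 mm) at y = -30 and +30 mm. From x = 0 they run to -x, 8 mm downhill to the seat at x = -90 mm, then up to the tips at x = -115 mm (tops 216 mm above the bench). A crossbar at x = 0 to 12 mm joins them; nothing else lies between.
- hook_seat (a point): Where the axis of the basket's bar lies when it hangs on both hooks: midway between them, in the dip, 199 mm above the bench; axes as the stand's (x from tips to post, y along the hanging bar).
- sleeve_tall: Bystander: tall slotted steel sleeve, upright, 48 mm diameter, 131 mm high.
- sleeve_short: Bystander: short slotted steel sleeve, upright, 48 mm diameter, 96 mm high.
- tape: Bystander: roll of brown tape lying flat, 96 mm diameter, 24 mm high.
- caliper: Bystander: steel dial caliper lying flat, 210 mm long along its x, up to 14 mm high.
- driver: Bystander: screwdriver lying on the bench, along its x.
- oil: Bystander: small white oil bottle, upright, 48 mm diameter, 90 mm high.

How it is judged:
On the way, in this order (a step that is already met when the one before it is completed fails the run):
1. the basket hangs by its bail on both hooks, let go (x of basket_grip in the frame of hook_seat between -0.018 and 0.05 m and y of basket_grip in the frame of hook_seat between -0.02 and 0.02 m and z of basket_grip in the frame of hook_seat between -0.008 and 0.02 m and contact force between basket and rack above 1 N and contact force between basket and the fingers below 0.1 N and height (world z) of basket above 0.05 m and angle between basket's own z axis and vertical below 0.35 rad), for 0.3 s.
2. the block is on the bed, square and centred, pressed against the shoe with 6 to 14 N (contact force between block and shoe between 6 and 14 N and contact force between each of the arm, the fingers and shoe below 0.3 N and contact force between the fingers and block above 3 N and y of block in the frame of jig between -0.012 and 0.012 m and z of block in the frame of jig between 0.009 and 0.015 m and angle between the x axis of block and the x axis of jig, either way round below 0.1 rad and angle between block's own z axis and vertical below 0.06 rad and linear speed of block below 0.01 m/s), for 0.5 s.
At the end, for the whole second after the job is handed in: Basket hangs by its bar on both hooks, within 20 mm of the middle, let go, nearly still. The robot holds the block flat on the bed (3 mm), centred (12 mm) and square (0.1 rad) on the shoe, still, pressing it with 6 to 14 N (shoe 5 to 16 mm in), itself not touching the shoe (all of step 1 and all of step 2 and linear speed of basket below 0.08 m/s); the arm keeps its last pose, push and grip.
It fails at once if the shoe is driven to the end of its travel (more than 20 mm in) (x of shoe in the frame of jig above 0.055 m).
It fails at once if a bystander is shifted by more than 30 mm (distance of any of sleeve_tall, sleeve_short, tape, caliper, driver, oil from where it was at the start of the episode above 0.03 m).
It also fails if it takes over 66 s, if anything falls off the work surface, if the arm or the gripper's body presses on something with over 40 N, if the wrist force passes 120 N, or if a joint passes its speed limit or range.

### The arm

A 6-joint arm with a two-finger parallel gripper is mounted at the origin on the work surface. World frame = base frame: x ahead of the robot, y to its left, z up, the work surface at z = 0. Lengths are in m, angles in rad, forces in N, time in s.
With the tool pointing down it reaches from about 0.25 to 0.725 m from the base axis. Payload 4 kg.
Tool frame: the origin (TCP) lies between the finger pads; the fingertips stand 11 mm ahead of it and the grasp point (between the pads) lies 8 mm behind it (bot.tip_extent is the distance from the TCP to the fingertips, in m); z points along the fingers, y is the line along which they close (so a half turn about z gives the same grasp; the last joint's range is limited). The gripper opens to 85 mm and grips with 20 to 120 N. Pads are 22 mm wide; open, the fingers measure 114 mm over their backs; the gripper's body (76 mm by 85 mm) begins 54 mm behind the grasp point. The pads swing forward as they close: fully open they stand 13 mm farther back than shut.
Start: joints at [1.19, 0.241, 0.005, 1.335, 0, 1.571], TCP at [0.186, 0.464, 0.242] pointing down, gripper open.
Joint ranges: [-2.72, 2.72], [-1.05, 1.87], [-1.09, 1.28], [-1.99, 2.15], [-1.42, 1.44], [-3.14, 3.14]. Speed limits (rad/s): [2.79, 2.79, 3.14, 3.14, 3.14, 3.14].

### API

Orientations are given as a unit quaternion [x, y, z, w].
In Python, from workcell import bot gives the robot as it stands. The module is installed in compiled form; this text tells all that it offers.
- The arm moves only by the tool drive_tool, never from a script. Its argument "rows" is a list of rows, each an object of numbers: "dx", "dy", "dz": the shift along the tool's x, y, z in units of 50 mm (1.0 is 50 mm); "wx", "wy", "wz": the turn, a rotation vector about the tool's x, y, z in units of 5 degrees (1.0 is 5 degrees); "hand": the finger opening in mm, from 0 to 85.4. A call has 1 to 20 rows; each row is the pose to reach, as a shift and turn from the pose commanded when the call began, along the tool's axes at that moment; what a row does not reach only later rows make up. A row lasts 1/10 s, in which the tool goes at most 50 mm and 8.59 degrees, less where a joint would pass 70% of its speed; a pose out of reach is approached as far as the arm can. A call with a gripper value outside its range is refused whole. The fingers move at their own pace and stop on an object; the grip force is fixed at half the most. Time passes only in rows, so rows that repeat a pose let the fingers close. It gives the time, the measured TCP pose, the force, the opening and the grip force at its end, in the units of the state.
- bot.get_obs(): the state, without advancing time (a new reading comes with each control period).
- bot.camera(name): name is "scene" or "top" or "wrist"; returns the picture (400x640x3 uint8, red, green, blue); there is no depth.
- bot.get_calibration(name): a dict with "vfov" (degrees; the focal length in pixels is half the picture's height over the tangent of half this angle, whatever the lens; pixels are square), "cx", "cy" (the principal point, pixels), "k1" (the pictures are not rectified: a ray, as slopes to the right and down, at radius r is drawn at 1 + k1 r^2 times it, then the intrinsics apply), "origin" and "rotation" of the camera in the world; the wrist camera has in their place "mount" (4x4, takes a point from camera to tool coordinates, whose origin is the TCP and whose axes are the flange's). Camera axes: x right, y up, looking along -z (the intrinsics and any distortion apply to the point x, -y, -z); pixel columns grow to the right and rows downward; lengths in m; the calibration is good to about 2 mm. A picture is of the moment at which its call begins: read the wrist's pose just before it. get_calibration takes no time and is no camera call.
- bot.job_done(): hands the job in; it is judged then, once.
Trained networks look in the newest picture that a camera, given by its name, has taken for a name from the list of things; names that differ only in an ending like _2 or _b are one class to them, and where a whole thing is asked for, a point or a joint stands for the part that bears it (a point fixed in the world has none). Each returns a list of dicts, best first, with "score" (0 to 1); they miss things now and then, are a little off and sometimes report something else, mostly with a low value. They report only what shows in the picture. A call takes as long as a camera call.
- bot.look_for(camera, thing): "extent" ([centre column, centre row, width, height] in pixels, round what is visible of it).
- bot.outline_of(camera, thing): "region" (400x640 bool, what is visible of it) and "extent" ([centre column, centre row, width, height] in pixels, round what is visible of it).
The state is a dict: "clock": time; "joint_pos": joint angles; "joint_vel": joint speeds; "tau": joint torques, N m; "eef_pos": TCP position; "tool_rot": TCP orientation; "ft_force": force on the tool from outside, world axes, zero at the start; "ft_torque": the same for the moment, N m; "grip_width": finger opening in m; "grasp_force": force on a finger pad.
Only numpy, scipy, OpenCV 4.12 (cv2) and the standard library are available. Lean on these libraries where they do the work, as an engineer would, in place of code of your own. Each camera call takes 0.05 s, during which the arm holds its last target. There are 200 camera calls.

## Working session

There is one attempt and no reset: what is moved stays moved. The work goes in short steps, Python scripts to look and compute and a tool call to move; the robot and the scene stay as the last step left them, time stands still between calls to the robot, and variables do not carry over. Pictures are saved under pics/ and viewed, at most 12 in all, crops included, and the job is handed in when it is done.

Besides the shell and the picture viewer there is one more tool, called after "Call:" as name([rows], argument=value, ...), one row to a line, values as JSON. drive_tool: Moves the arm, as the interface text tells. Its arguments: {"type":"object","properties":{"rows":{"type":"array","items":{"type":"object","properties":{"dx":{"type":"number"},"dy":{"type":"number"},"dz":{"type":"number"},"wx":{"type":"number"},"wy":{"type":"number"},"wz":{"type":"number"},"hand":{"type":"number"}}}}},"required":["rows"]}

```bash
mkdir -p pics
cat > h.py <<'E'
import numpy as np, cv2
from scipy.spatial.transform import Rotation as R
from workcell import bot
def cam(name):
    c=bot.get_calibration(name); 
    if 'mount' in c:
        o=bot.get_obs(); M=np.array(c['mount']); T=np.eye(4); T[:3,:3]=R.from_quat(o['tool_rot']).as_matrix(); T[:3,3]=o['eef_pos']
        T=T@M; org,rot=T[:3,3],T[:3,:3]
    else: org,rot=np.array(c['origin']),np.array(c['rotation'])
    if rot.shape!=(3,3): rot=R.from_quat(rot).as_matrix()
    f=200/np.tan(np.radians(c['vfov'])/2)
    return dict(f=f,c=np.array([c['cx'],c['cy']]),k=c['k1'],o=org,R=rot)
def ray(C,uv):
    d=(np.array(uv,float)-C['c'])/C['f']; s=d.copy()
    for _ in range(20): s=d/(1+C['k']*(s@s))
    v=C['R']@np.array([s[0],-s[1],-1]); return v
def onz(C,uv,z):
    v=ray(C,uv); return C['o']+v*(z-C['o'][2])/v[2]
def proj(C,P):
    p=(np.atleast_2d(P)-C['o'])@C['R']; s=np.c_[p[:,0],-p[:,1]]/-p[:,2:]
    return s*(1+C['k']*(s**2).sum(1,keepdims=True))*C['f']+C['c']
def save(n,im): cv2.imwrite('pics/'+n,im[:,:,::-1])
E
python3 - <<'E'
from h import *
for n in ['scene','top']:
    im=bot.camera(n); save(n+'0.png',im); C=cam(n); print(n,C['o'].round(3),C['R'].round(3).tolist(),C['f'],C['k'])
    for t in ['jig','shoe','block','basket','basket_grip','rack','sleeve_tall','sleeve_short','tape','caliper','driver','oil']:
        for r in bot.look_for(n,t)[:1]: print(t,round(r['score'],2),np.round(r['extent']), onz(C,r['extent'][:2],0.0).round(3))
print(bot.get_obs()['clock'],bot.get_obs()['tool_rot'])
print(bot.get_calibration('wrist'))
E
```

```text
scene [1.195 0.637 0.962] [[-0.694, -0.478, 0.539], [0.72, -0.479, 0.503], [0.018, 0.737, 0.676]] 460.19059378342035 0.009982952187380092
jig 0.78 [324. 233.  79.  50.] [0.53  0.019 0.   ]
shoe 0.65 [319. 230.  25.  11.] [ 0.534  0.003 -0.   ]
block 0.73 [252. 183.  30.  20.] [ 0.539 -0.296  0.   ]
basket 0.97 [336. 202.  42.  43.] [ 0.411 -0.044  0.   ]
basket_grip 0.74 [334. 202.  41.  39.] [ 0.416 -0.051  0.   ]
rack 0.55 [408. 278.  85. 125.] [0.492 0.286 0.   ]
sleeve_tall 0.64 [286. 288.  25.  48.] [0.738 0.084 0.   ]
sleeve_short 0.69 [237. 244.  17.  38.] [ 0.733 -0.122  0.   ]
tape 0.62 [321. 162.  27.  20.] [ 0.301 -0.217  0.   ]
driver 0.64 [205. 204.  26.  18.] [ 0.701 -0.319  0.   ]
oil 0.9 [328. 322.  19.  33.] [0.735 0.229 0.   ]
top [0.316 0.024 1.277] [[-0.094, 0.972, -0.213], [-0.996, -0.091, 0.024], [0.004, 0.215, 0.977]] 492.43350064841655 -0.024864467312912
jig 0.9 [318. 231.  80.  98.] [0.499 0.007 0.   ]
shoe 0.8 [313. 208.  27.  22.] [0.562 0.014 0.   ]
block 0.84 [425. 197.  31.  34.] [ 0.563 -0.285  0.   ]
basket 0.91 [327. 249.  49.  45.] [ 0.451 -0.013  0.
[... 230 characters left out ...]
96  0.   ]
tape 0.84 [410. 295.  40.  35.] [ 0.313 -0.212  0.   ]
caliper 0.97 [287. 290.  80.  21.] [0.355 0.098 0.   ]
oil 0.73 [223. 145.  16.  24.] [0.759 0.243 0.   ]
1.3 [ 1.89261561e-01  9.81926709e-01 -1.33539617e-05 -5.88382019e-06]
{'vfov': 60.68059300134032, 'cx': 319.69879459042926, 'cy': 193.01736373246317, 'k1': -0.02832408020440279, 'mount': array([[-7.55065677e-05,  9.62848202e-01,  2.70043207e-01,
         6.77785573e-02],
       [ 9.99999988e-01,  3.57021225e-05,  1.52312079e-04,
        -6.85925102e-06],
       [ 1.37012296e-04,  2.70043215e-01, -9.62848193e-01,
        -1.33017720e-01],
       [ 0.00000000e+00,  0.00000000e+00,  0.00000000e+00,
         1.00000000e+00]])}
```

Run:
```python
import cv2
a=cv2.imread('pics/top0.png'); cv2.imwrite('pics/topc.png',cv2.resize(a[90:330,120:460],(800,565),interpolation=cv2.INTER_CUBIC))
a=cv2.imread('pics/scene0.png'); cv2.imwrite('pics/scc.png',cv2.resize(a[130:370,170:490],(800,600),interpolation=cv2.INTER_CUBIC))
```

```text
(no output)
```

View pics/topc.png

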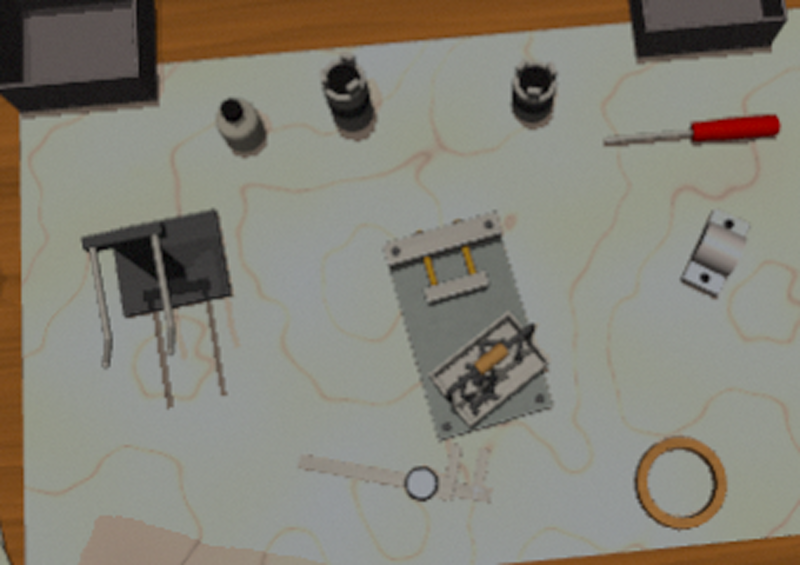

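View pics/scc.png

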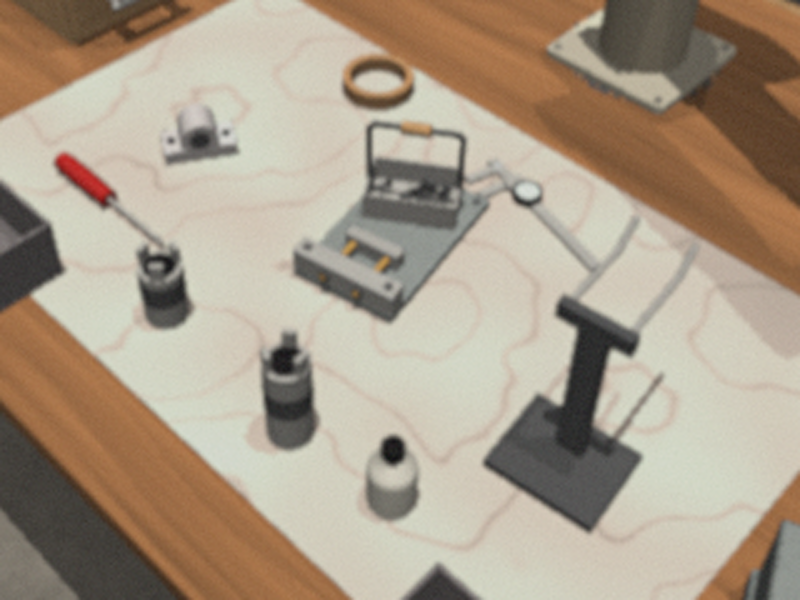

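The top crop shows the jig with the shoe (456,288) and the basket at its lower end (grip 492,358). The rack is on the left (tips 107,365 and 171,352), the block on the right (holes 729,222 and 705,279). Next I fit poses to these points.

```bash
cat >> h.py <<'E'
from scipy.optimize import least_squares
def fit(obs,x0):  # obs: list of (C,uv list,local pts); pose x,y,yaw
    def res(p):
        c,s=np.cos(p[2]),np.sin(p[2]); r=[]
        for C,uv,L in obs:
            L=np.array(L,float)/1000; W=np.c_[p[0]+c*L[:,0]-s*L[:,1],p[1]+s*L[:,0]+c*L[:,1],L[:,2]]
            r.append((proj(C,W)-np.array(uv)).ravel())
        return np.concatenate(r)
    q=least_squares(res,x0,loss='soft_l1'); return q.x,res(q.x)
E
cat > m.py <<'E'
from h import *
T,S=cam('top'),cam('scene')
t=lambda a:[(120+.425*u,90+.4248*v) for u,v in a]
s=lambda a:[(170+.4*u,130+.4*v) for u,v in a]
def show(n,obs,x0):
    p,r=fit(obs,x0); print(n,p.round(4),'res',r.round(1).tolist())
show('jig',[(T,t([(440,438),(553,408),(385,243),(497,212)]),[(-110,65,12),(-110,-65,12),(110,65,42),(110,-65,42)]),
 (S,s([(296,253),(402,297),(391,320),(488,208)]),[(110,-65,42),(110,65,42),(110,65,0),(-110,65,12)])],[.5,0,0.2])
show('basket',[(T,t([(433,378),(513,313),(548,367),(473,428),(492,358)]),[(35,55,48),(35,-55,48),(-35,-55,48),(-35,55,48),(0,0,127)]),
 (S,s([(416,128),(369,126),(465,134)]),[(0,0,127),(0,-53,127),(0,53,127)])],[.45,0,.6])
show('rack',[(T,t([(107,365),(171,352),(95,247),(157,235)]),[(-115,30,213),(-115,-30,213),(0,30,203),(0,-30,203)]),
 (S,s([(694,248),(637,220),(637,330),(576,297)]),[(-115,30,213),(-115,-30,213),(0,30,203),(0,-30,203)])],[.55,.3,.1])
show('block',[(T,t([(731,223),(705,278)]),[(33,0,20),(-33,0,20)]),
 (T,t([(713,211),(749,222),(716,297),(683,283)]),[(45,22,20),(45,-22,20),(-45,-22,20),(-45,22,20)])],[.55,-.29,0])
E
python3 m.py
```

```text
jig [0.5023 0.0049 0.1972] res [-0.6, 1.6, 0.3, -0.4, -1.6, 0.8, -0.7, -0.1, -1.9, -2.1, -4.5, -0.0, -0.4, 1.0, 0.4, -4.1]
basket [ 0.4495 -0.0152  0.5788] res [-1.5, -0.6, -1.2, -0.1, 1.6, -1.4, -1.0, 0.3, 0.2, 1.4, -0.1, -0.7, 0.2, -2.4, -1.1, -0.5]
rack [0.5868 0.3268 0.1135] res [-1.0, 0.0, -0.9, -0.1, -1.7, 0.4, -1.6, 0.1, -0.0, -1.2, -0.7, -1.6, -2.4, -0.3, -2.3, -0.3]
block [ 0.5596 -0.2784 -0.5201] res [-1.6, 1.2, 0.1, 0.3, -0.0, -1.1, 0.1, 0.9, 1.5, -0.2, -0.1, -1.2]
```

Call:
drive_tool([
  {"dx": -4.2,"dy": -3.5,"wz": 3.5,"hand": 85},
  {"dx": -4.2,"dy": -3.5,"wz": 3.5},
  {"dx": -4.2,"dy": -3.5,"wz": 3.5},
  {"dx": -4.2,"dy": -3.5,"wz": 3.5},
  {"dx": -4.2,"dy": -3.5,"wz": 3.5},
  {"dx": -8.46,"dy": -6.93,"wz": 7},
  {"dx": -8.46,"dy": -6.93,"wz": 7},
  {"dx": -8.46,"dy": -6.93,"wz": 7},
  {"dx": -8.46,"dy": -6.93,"wz": 7},
  {"dx": -8.46,"dy": -6.93,"wz": 7},
  {"dx": -8.46,"dy": -6.93,"wz": 7},
  {"dx": -8.46,"dy": -6.93,"wz": 7},
  {"dx": -8.46,"dy": -6.93,"wz": 7},
  {"dx": -8.46,"dy": -6.93,"wz": 7},
])

```text
invalid input at $.rows[0]: expected keys dx, dy, dz, wx, wy, wz, hand
```

```bash
cat > look.py <<'E'
import sys
from h import *
C=cam('wrist'); im=bot.camera('wrist'); 
for t in sys.argv[2:]:
    for r in bot.outline_of('wrist',t)[:1]:
        print(t,round(r['score'],2),np.round(r['extent']))
        n,a=r['region'],cv2.minAreaRect(np.argwhere(r['region'])[:,::-1].astype(np.float32)); print(a)
save(sys.argv[1],im); o=bot.get_obs(); print(o['clock'],np.round(o['eef_pos'],4),np.round(o['tool_rot'],4),np.round(o['joint_pos'],2),o['ft_force'])
E
python3 look.py w1.png basket_grip basket
```

```text
1.45 [0.1858 0.4642 0.2423] [ 0.1892  0.9819 -0.      0.    ] [ 1.19  0.24  0.    1.34 -0.    1.57] [ 0.42881016  0.59604833 -0.14221466]
```

View pics/w1.png

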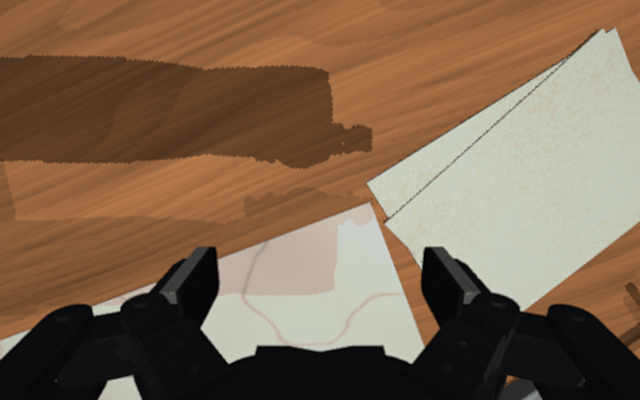

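The move was refused because all seven keys are required, so this picture shows only the start view (paper, fingers at 210 and 430,280).

Call:
drive_tool([
  {"dx": -4.2,"dy": -3.5,"dz": 0,"wx": 0,"wy": 0,"wz": 3.5,"hand": 85},
  {"dx": -4.2,"dy": -3.5,"dz": 0,"wx": 0,"wy": 0,"wz": 3.5,"hand": 85},
  {"dx": -4.2,"dy": -3.5,"dz": 0,"wx": 0,"wy": 0,"wz": 3.5,"hand": 85},
  {"dx": -4.2,"dy": -3.5,"dz": 0,"wx": 0,"wy": 0,"wz": 3.5,"hand": 85},
  {"dx": -8.46,"dy": -6.93,"dz": 0,"wx": 0,"wy": 0,"wz": 7,"hand": 85},
  {"dx": -8.46,"dy": -6.93,"dz": 0,"wx": 0,"wy": 0,"wz": 7,"hand": 85},
  {"dx": -8.46,"dy": -6.93,"dz": 0,"wx": 0,"wy": 0,"wz": 7,"hand": 85},
  {"dx": -8.46,"dy": -6.93,"dz": 0,"wx": 0,"wy": 0,"wz": 7,"hand": 85},
  {"dx": -8.46,"dy": -6.93,"dz": 0,"wx": 0,"wy": 0,"wz": 7,"hand": 85},
  {"dx": -8.46,"dy": -6.93,"dz": 0,"wx": 0,"wy": 0,"wz": 7,"hand": 85},
  {"dx": -8.46,"dy": -6.93,"dz": 0,"wx": 0,"wy": 0,"wz": 7,"hand": 85},
  {"dx": -8.46,"dy": -6.93,"dz": 0,"wx": 0,"wy": 0,"wz": 7,"hand": 85},
  {"dx": -8.46,"dy": -6.93,"dz": 0,"wx": 0,"wy": 0,"wz": 7,"hand": 85},
])

```text
clock: 2.75
eef_pos: [0.4497, -0.0156, 0.242]
tool_rot: [0.477, 0.879, -0.0, -0.001]
ft_force: [-0.5, 1.4, -0.5]
grip_width: 0.0849
grasp_force: 0.0
```

```bash
python3 look.py w2.png basket_grip basket
```

```text
basket_grip 0.68 [327. 184.  74. 147.]
((326.0, 184.0), (146.0, 74.0), 90.0)
basket 0.95 [326. 184.  76. 150.]
((325.5, 184.0), (146.0, 75.0), 90.0)
2.9 [ 0.4491 -0.0136  0.2423] [ 4.75e-01  8.80e-01  0.00e+00 -3.00e-04] [-0.03  0.14 -0.12  1.31  0.    0.96] [-0.08022151 -0.48722804  0.07988702]
```

View pics/w2.png

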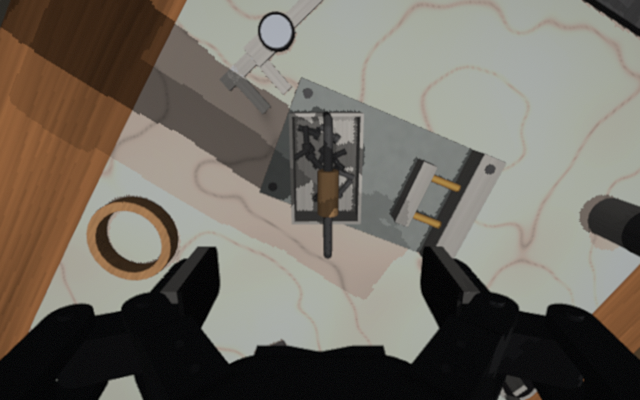

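The view shows the basket square with the tool: grip at (328,194), bar from (327,115) to (327,255). Also bed corners at (300,78) and (262,190), fence corners at (505,158) and (474,148).

```bash
cat > m2.py <<'E'
from h import *
C=cam('wrist')
print(onz(C,(328,194),.127),onz(C,(327,115),.127),onz(C,(328,256),.127), onz(C,(318,193),.127))
T,S=cam('top'),cam('scene')
print(fit([(C,[(300,78),(262,190),(505,158),(474,148)],[(-110,65,12),(-110,-65,12),(110,65,42),(85,65,42)])],[.5,0,.2]))
E
python3 m2.py
```

```text
[ 0.45597599 -0.01213052  0.127     ] [0.42307143 0.03603679 0.127     ] [ 0.48442163 -0.05485392  0.127     ] [ 0.44923084 -0.0156175   0.127     ]
(array([0.50446433, 0.00979228, 0.21654724]), array([-0.93341156, -2.22065123, -3.14064086,  1.65991868,  0.64782049,
       -0.18066894,  9.59492334,  0.79602717]))
```

Call:
drive_tool([
  {"dx": 0,"dy": 0.12,"dz": 0.8,"wx": 0,"wy": 0,"wz": 0,"hand": 85},
  {"dx": 0,"dy": 0.12,"dz": 1.6,"wx": 0,"wy": 0,"wz": 0,"hand": 85},
  {"dx": 0,"dy": 0.12,"dz": 2.2,"wx": 0,"wy": 0,"wz": 0,"hand": 85},
  {"dx": 0,"dy": 0.12,"dz": 2.46,"wx": 0,"wy": 0,"wz": 0,"hand": 85},
  {"dx": 0,"dy": 0.12,"dz": 2.46,"wx": 0,"wy": 0,"wz": 0,"hand": 50},
  {"dx": 0,"dy": 0.12,"dz": 2.46,"wx": 0,"wy": 0,"wz": 0,"hand": 20},
  {"dx": 0,"dy": 0.12,"dz": 2.46,"wx": 0,"wy": 0,"wz": 0,"hand": 0},
  {"dx": 0,"dy": 0.12,"dz": 2.46,"wx": 0,"wy": 0,"wz": 0,"hand": 0},
  {"dx": 0,"dy": 0.12,"dz": 2.46,"wx": 0,"wy": 0,"wz": 0,"hand": 0},
  {"dx": 0,"dy": 0.12,"dz": 2.46,"wx": 0,"wy": 0,"wz": 0,"hand": 0},
  {"dx": 0,"dy": 0.12,"dz": 2.46,"wx": 0,"wy": 0,"wz": 0,"hand": 0},
  {"dx": 0,"dy": 0.12,"dz": 2.46,"wx": 0,"wy": 0,"wz": 0,"hand": 0},
])

```text
clock: 4.1
eef_pos: [0.4551, -0.0116, 0.1204]
tool_rot: [0.476, 0.879, 0.0, 0.001]
ft_force: [-1.8, -0.7, 6.7]
grip_width: 0.0137
grasp_force: 58.4
```

Call:
drive_tool([
  {"dx": 0,"dy": 0,"dz": -0.1,"wx": 0,"wy": 0,"wz": 0,"hand": 0},
  {"dx": 0,"dy": 0,"dz": -0.3,"wx": 0,"wy": 0,"wz": 0,"hand": 0},
  {"dx": 0,"dy": 0,"dz": -0.6,"wx": 0,"wy": 0,"wz": 0,"hand": 0},
  {"dx": 0,"dy": 0,"dz": -1.0,"wx": 0,"wy": 0,"wz": 0,"hand": 0},
  {"dx": 0,"dy": 0,"dz": -1.4,"wx": 0,"wy": 0,"wz": 0,"hand": 0},
  {"dx": 0,"dy": 0,"dz": -1.8,"wx": 0,"wy": 0,"wz": 0,"hand": 0},
  {"dx": 0,"dy": 0,"dz": -2.1,"wx": 0,"wy": 0,"wz": 0,"hand": 0},
  {"dx": 0,"dy": 0,"dz": -2.3,"wx": 0,"wy": 0,"wz": 0,"hand": 0},
  {"dx": 0,"dy": 0,"dz": -2.3,"wx": 0,"wy": 0,"wz": 0,"hand": 0},
  {"dx": 0,"dy": 0,"dz": -2.3,"wx": 0,"wy": 0,"wz": 0,"hand": 0},
])

```text
clock: 5.1
eef_pos: [0.4544, -0.0114, 0.2339]
tool_rot: [0.476, 0.88, -0.0, -0.0]
ft_force: [-0.4, 0.7, -3.7]
grip_width: 0.0139
grasp_force: 58.7
```

```bash
python3 look.py w3.png basket
python3 - <<'E'
from h import *
save('s3.png',cv2.resize(bot.camera('scene')[110:310,220:460],(720,600)))
E
```

```text
basket 0.9 [318. 234. 124. 236.]
((316.2563781738281, 234.68264770507812), (121.01483154296875, 232.558349609375), 0.6437456607818604)
5.2 [ 0.4541 -0.0114  0.2332] [ 4.758e-01  8.796e-01 -5.000e-04 -1.000e-03] [-0.03  0.16 -0.12  1.29  0.    0.97] [-1.07122047 -0.8198855  -2.68464041]
```

View pics/s3.png

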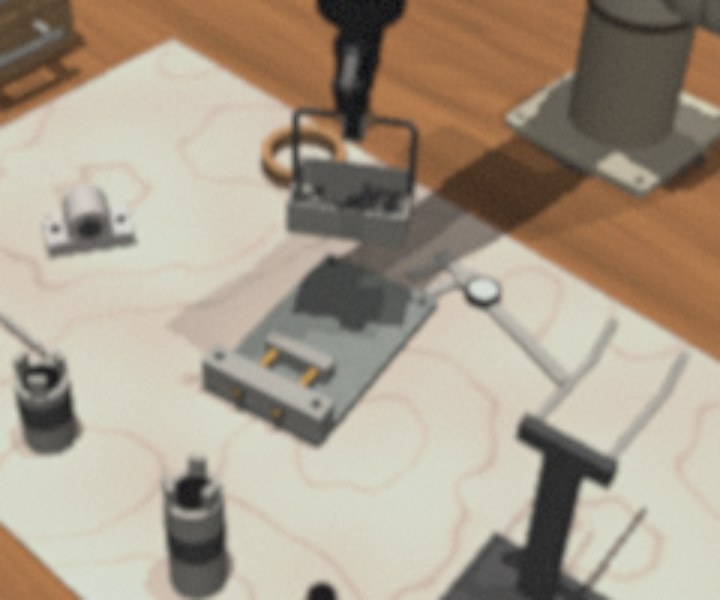

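View pics/w3.png

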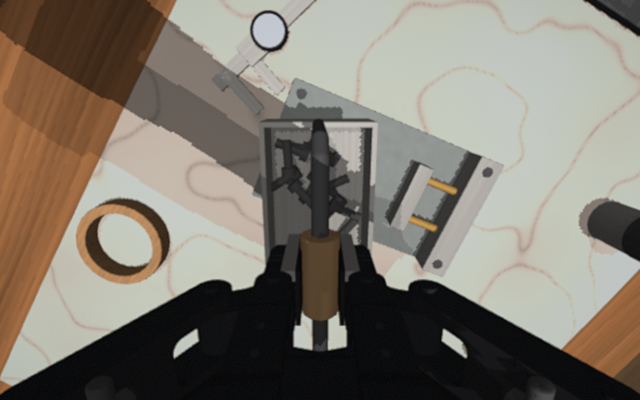

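The basket hangs square and level from the fingers, grip at (320,277) in the wrist view.

Call:
drive_tool([
  {"dx": 0.4,"dy": 0.07,"dz": 0,"wx": 0,"wy": 0,"wz": 0.5,"hand": 0},
  {"dx": 1.0,"dy": 0.18,"dz": 0,"wx": 0,"wy": 0,"wz": 1.2,"hand": 0},
  {"dx": 1.8,"dy": 0.3,"dz": 0,"wx": 0,"wy": 0,"wz": 2.2,"hand": 0},
  {"dx": 2.6,"dy": 0.45,"dz": 0,"wx": 0,"wy": 0,"wz": 3.2,"hand": 0},
  {"dx": 3.4,"dy": 0.6,"dz": 0,"wx": 0,"wy": 0,"wz": 4.2,"hand": 0},
  {"dx": 4.1,"dy": 1.05,"dz": 0,"wx": 0,"wy": 0,"wz": 5.0,"hand": 0},
  {"dx": 4.8,"dy": 1.55,"dz": 0,"wx": 0,"wy": 0,"wz": 5.34,"hand": 0},
  {"dx": 5.4,"dy": 2.0,"dz": 0,"wx": 0,"wy": 0,"wz": 5.34,"hand": 0},
  {"dx": 5.8,"dy": 2.28,"dz": 0,"wx": 0,"wy": 0,"wz": 5.34,"hand": 0},
  {"dx": 5.99,"dy": 2.41,"dz": 0,"wx": 0,"wy": 0,"wz": 5.34,"hand": 0},
  {"dx": 5.99,"dy": 2.41,"dz": 0,"wx": 0,"wy": 0,"wz": 5.34,"hand": 0},
  {"dx": 5.99,"dy": 2.41,"dz": 0,"wx": 0,"wy": 0,"wz": 5.34,"hand": 0},
  {"dx": 5.99,"dy": 2.41,"dz": 0,"wx": 0,"wy": 0,"wz": 5.34,"hand": 0},
])

```text
clock: 6.55
eef_pos: [0.3916, 0.3037, 0.2342]
tool_rot: [0.667, 0.745, -0.001, 0.0]
ft_force: [0.1, -0.5, -4.1]
grip_width: 0.014
grasp_force: 58.7
```

```bash
python3 look.py w4.png
python3 - <<'E'
from h import *
a=cv2.imread('pics/w4.png'); s=bot.camera('scene')[:,:,::-1][180:320,330:500]; t=bot.camera('top')[:,:,::-1][150:290,130:300]
st=np.hstack([cv2.resize(x,(400,330),interpolation=cv2.INTER_CUBIC) for x in (s,t)])
cv2.imwrite('pics/m4.png',np.vstack([cv2.resize(a[:,280:],(400,444))[:270,:] if 0 else cv2.resize(a[60:260],(800,250)),st]))
C=cam('wrist'); o=bot.get_obs(); Rt=R.from_quat(o['tool_rot']).as_matrix()
for z in (.24,): print('grip tool-frame',((onz(C,(320,277),z)-o['eef_pos'])@Rt).round(4))
E
```

```text
6.6 [0.3918 0.3038 0.2343] [ 6.667e-01  7.454e-01 -3.000e-04  1.000e-04] [ 0.66  0.24 -0.02  1.31 -0.    2.12] [-0.14967757  0.3409698  -3.81922681]
grip tool-frame [-0.0041  0.0005 -0.0055]
```

View pics/m4.png

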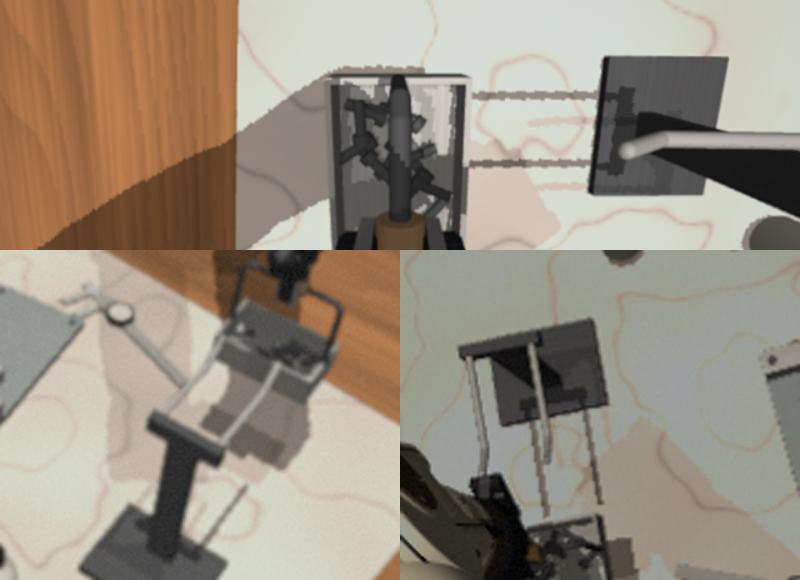

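Wrist strip: +y hook tip at image (502,182), hook running level to (640,172), so the basket is square to the hooks.

Run:
```python
from h import *
C=cam('wrist'); o=bot.get_obs(); p=np.array([.5868,.3268]);c,s=np.cos(.1135),np.sin(.1135); M=np.array([[c,s],[-s,c]])
for uv,z in [((500,181),.213),((540,168),.19),((638,172),.195)]:
    w=onz(C,uv,z); print(w.round(4),'rack',(M@(w[:2]-p)).round(4))
print('tcp rack',M@(o['eef_pos'][:2]-p))
# foot plate corners z=.012
for uv in [(484,60+57*.8),(474,60+193*.8),(582,60+57*.8),(563,60+193*.8)]:
    w=onz(C,uv,.012); print('foot',(M@(w[:2]-p)).round(4))
```

```text
[0.473  0.3439 0.213 ] rack [-0.1112  0.0298]
[0.506  0.3492 0.19  ] rack [-0.0777  0.0314]
[0.5564 0.3538 0.195 ] rack [-0.0271  0.0303]
tcp rack [-0.19621846 -0.00046894]
foot [-0.0283  0.0598]
foot [-0.0248 -0.0571]
foot [0.0742 0.0606]
foot [ 0.0763 -0.0576]
```

Call:
drive_tool([
  {"dx": 0.1,"dy": 0.3,"dz": 0,"wx": 0,"wy": 0,"wz": 0,"hand": 0},
  {"dx": 0.1,"dy": 0.8,"dz": 0,"wx": 0,"wy": 0,"wz": 0,"hand": 0},
  {"dx": 0.1,"dy": 1.3,"dz": 0,"wx": 0,"wy": 0,"wz": 0,"hand": 0},
  {"dx": 0.1,"dy": 1.8,"dz": 0,"wx": 0,"wy": 0,"wz": 0,"hand": 0},
  {"dx": 0.1,"dy": 2.1,"dz": 0,"wx": 0,"wy": 0,"wz": 0,"hand": 0},
  {"dx": 0.1,"dy": 2.16,"dz": 0,"wx": 0,"wy": 0,"wz": 0,"hand": 0},
  {"dx": 0.1,"dy": 2.16,"dz": 0.1,"wx": 0,"wy": 0,"wz": 0,"hand": 0},
  {"dx": 0.1,"dy": 2.16,"dz": 0.25,"wx": 0,"wy": 0,"wz": 0,"hand": 0},
  {"dx": 0.1,"dy": 2.16,"dz": 0.4,"wx": 0,"wy": 0,"wz": 0,"hand": 0},
  {"dx": 0.1,"dy": 2.16,"dz": 0.55,"wx": 0,"wy": 0,"wz": 0,"hand": 0},
  {"dx": 0.1,"dy": 2.16,"dz": 0.65,"wx": 0,"wy": 0,"wz": 0,"hand": 0},
  {"dx": 0.1,"dy": 2.16,"dz": 0.72,"wx": 0,"wy": 0,"wz": 0,"hand": 0},
  {"dx": 0.1,"dy": 2.16,"dz": 0.72,"wx": 0,"wy": 0,"wz": 0,"hand": 0},
])

```text
clock: 8.0
eef_pos: [0.498, 0.3222, 0.1976]
tool_rot: [0.666, 0.746, -0.001, -0.0]
ft_force: [-0.3, 0.0, -4.2]
grip_width: 0.0139
grasp_force: 58.7
```

Call:
drive_tool([
  {"dx": 0,"dy": 0,"dz": 0.04,"wx": 0,"wy": 0,"wz": 0,"hand": 0},
  {"dx": 0,"dy": 0,"dz": 0.08,"wx": 0,"wy": 0,"wz": 0,"hand": 0},
  {"dx": 0,"dy": 0,"dz": 0.1,"wx": 0,"wy": 0,"wz": 0,"hand": 0},
  {"dx": 0,"dy": 0,"dz": 0.1,"wx": 0,"wy": 0,"wz": 0,"hand": 0},
])

```text
clock: 8.4
eef_pos: [0.4992, 0.3227, 0.1942]
tool_rot: [0.666, 0.746, 0.001, 0.0]
ft_force: [1.8, -0.1, -1.1]
grip_width: 0.0142
grasp_force: 59.3
```

Call:
drive_tool([
  {"dx": 0,"dy": 0,"dz": 0.02,"wx": 0,"wy": 0,"wz": 0,"hand": 0},
  {"dx": 0,"dy": 0,"dz": 0.02,"wx": 0,"wy": 0,"wz": 0,"hand": 20},
  {"dx": 0,"dy": 0,"dz": 0.02,"wx": 0,"wy": 0,"wz": 0,"hand": 30},
  {"dx": 0,"dy": 0,"dz": 0.02,"wx": 0,"wy": 0,"wz": 0,"hand": 45},
  {"dx": 0,"dy": 0,"dz": 0.02,"wx": 0,"wy": 0,"wz": 0,"hand": 45},
  {"dx": 0,"dy": 0,"dz": 0.02,"wx": 0,"wy": 0,"wz": 0,"hand": 45},
  {"dx": 0,"dy": 0,"dz": -0.2,"wx": 0,"wy": 0,"wz": 0,"hand": 45},
  {"dx": 0,"dy": 0,"dz": -0.5,"wx": 0,"wy": 0,"wz": 0,"hand": 45},
  {"dx": 0,"dy": 0,"dz": -1.0,"wx": 0,"wy": 0,"wz": 0,"hand": 45},
  {"dx": 0,"dy": 0,"dz": -1.5,"wx": 0,"wy": 0,"wz": 0,"hand": 45},
  {"dx": 0,"dy": 0,"dz": -2.0,"wx": 0,"wy": 0,"wz": 0,"hand": 45},
  {"dx": 0,"dy": 0,"dz": -2.0,"wx": 0,"wy": 0,"wz": 0,"hand": 45},
  {"dx": 0,"dy": 0,"dz": -2.0,"wx": 0,"wy": 0,"wz": 0,"hand": 45},
])

```text
clock: 9.7
eef_pos: [0.4987, 0.3226, 0.2943]
tool_rot: [0.666, 0.746, 0.001, 0.0]
ft_force: [0.3, 0.6, -0.9]
grip_width: 0.0449
grasp_force: 0.0
```

```bash
python3 look.py w5.png basket_grip
python3 - <<'E'
from h import *
a=cv2.imread('pics/w5.png'); s=bot.camera('scene')[:,:,::-1][180:320,330:500]; 
cv2.imwrite('pics/m5.png',np.hstack([cv2.resize(a,(480,300)),cv2.resize(s,(320,300),interpolation=cv2.INTER_CUBIC)]))
E
```

```text
basket_grip 0.65 [322. 190.  77. 160.]
((320.5, 190.5), (157.0, 79.0), 90.0)
9.8 [0.498  0.3221 0.2924] [ 6.66e-01  7.46e-01 -8.00e-04 -2.00e-04] [0.57 0.42 0.39 1.54 0.   2.03] [ 0.47954861  0.94338739 -0.36157505]
```

View pics/m5.png

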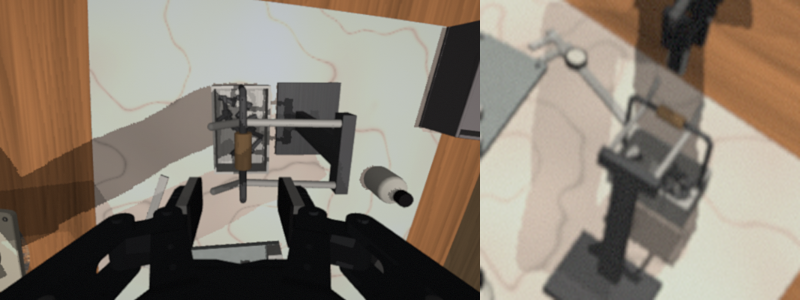

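The basket hangs on both hooks, grip midway between them. Now to the block.

Call:
drive_tool([
  {"dx": -1.0,"dy": 0,"dz": 0,"wx": 0,"wy": 0,"wz": -1,"hand": 45},
  {"dx": -2.0,"dy": 0,"dz": 0,"wx": 0,"wy": 0,"wz": -2,"hand": 85},
  {"dx": -3.0,"dy": 0,"dz": 0,"wx": 0,"wy": 0,"wz": -3,"hand": 85},
  {"dx": -4.0,"dy": 0,"dz": 0,"wx": 0,"wy": 0,"wz": -4,"hand": 85},
  {"dx": -5.0,"dy": 0,"dz": 0,"wx": 0,"wy": 0,"wz": -5,"hand": 85},
  {"dx": -6.0,"dy": 0,"dz": 0,"wx": 0,"wy": 0,"wz": -6,"hand": 85},
  {"dx": -7.0,"dy": -0.1,"dz": 0,"wx": 0,"wy": 0,"wz": -7,"hand": 85},
  {"dx": -8.0,"dy": -0.1,"dz": 0,"wx": 0,"wy": 0,"wz": -8,"hand": 85},
  {"dx": -9.0,"dy": -0.1,"dz": 0,"wx": 0,"wy": 0,"wz": -9,"hand": 85},
  {"dx": -10.0,"dy": -0.1,"dz": 0.4,"wx": 0,"wy": 0,"wz": -10,"hand": 85},
  {"dx": -11.0,"dy": -0.1,"dz": 0.8,"wx": 0,"wy": 0,"wz": -10.74,"hand": 85},
  {"dx": -12.07,"dy": -0.13,"dz": 1.2,"wx": 0,"wy": 0,"wz": -10.74,"hand": 85},
  {"dx": -12.07,"dy": -0.13,"dz": 1.48,"wx": 0,"wy": 0,"wz": -10.74,"hand": 85},
  {"dx": -12.07,"dy": -0.13,"dz": 1.48,"wx": 0,"wy": 0,"wz": -10.74,"hand": 85},
  {"dx": -12.07,"dy": -0.13,"dz": 1.48,"wx": 0,"wy": 0,"wz": -10.74,"hand": 85},
  {"dx": -12.07,"dy": -0.13,"dz": 1.48,"wx": 0,"wy": 0,"wz": -10.74,"hand": 85},
  {"dx": -12.07,"dy": -0.13,"dz": 1.48,"wx": 0,"wy": 0,"wz": -10.74,"hand": 85},
])

```text
clock: 11.55
eef_pos: [0.5609, -0.2768, 0.2208]
tool_rot: [0.256, 0.967, -0.0, 0.001]
ft_force: [0.0, 0.6, -0.2]
grip_width: 0.0853
grasp_force: 0.0
```

```bash
python3 look.py w6.png block
python3 - <<'E'
from h import *
save('t6.png',bot.camera('top'))
a=cv2.imread('pics/w6.png'); t=cv2.imread('pics/t6.png')[170:290,260:390]
cv2.imwrite('pics/m6.png',np.hstack([cv2.resize(a,(480,300)),cv2.resize(t,(320,300),interpolation=cv2.INTER_CUBIC)]))
E
```

```text
block 0.64 [322. 171.  47.  89.]
((319.5, 169.0), (90.0, 49.0), 90.0)
11.65 [ 0.5608 -0.277   0.2207] [ 2.564e-01  9.666e-01 -2.000e-04  1.000e-03] [-0.46  0.5   0.33  1.4   0.    0.06] [-0.35466514 -0.26873712  0.13274092]
```

View pics/m6.png

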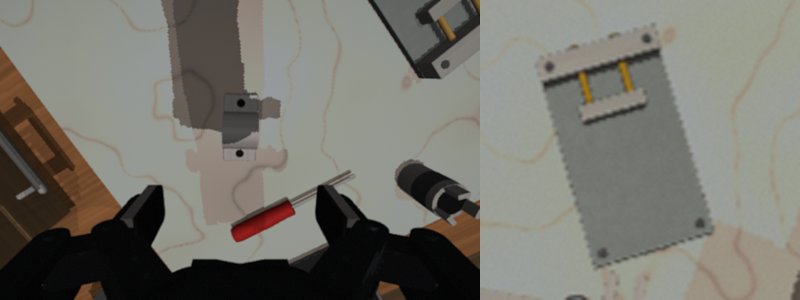

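Wrist picture: block aligned with the tool, holes at (320,137) and (319,205) in full pixels. Top crop: the bed is clear, with its corners and the shoe readable.

Run:
```python
from h import *
C=cam('wrist');T=cam('top')
print(fit([(C,[(320,137),(319.3,205),(298.7,125),(341,125),(297.5,213),(341,213)],[(-33,0,20),(33,0,20),(-45,-22,20),(-45,22,20),(45,-22,20),(45,22,20)])],[.56,-.28,-.52]))
g=lambda a:[(260+.40625*u,170+.4*v) for u,v in a]
J=[(-110,65,12),(-110,-65,12),(110,-65,42),(110,65,42),(85,-65,42),(85,65,42),(51,35,35.5),(51,-35,35.5)]
p,r=fit([(T,g([(118,268),(234,230),(175,22),(56,57),(181,48),(62,82),(100,105),(161,88)]),J)],[.5,0,.2]);print(p,r.round(1))
# this wrist image: jig near corners
```

```text
(array([ 0.56334551, -0.27870086, -0.52581106]), array([-0.16825423,  0.40142951,  0.0800177 , -2.618467  , -1.67851253,
       -0.30088785,  1.81040122,  0.01872986,  0.47257147,  0.35062604,
       -0.37214977,  0.62611419]))
[0.5037202  0.00353501 0.19850034] [-0.9 -0.1  0.7  0.2 -0.2  0.5 -0.2  0.7  0.2 -0.8 -0.  -0.2 -0.4  0.3
  1.  -0.6]
```

Call:
drive_tool([
  {"dx": -0.06,"dy": 0,"dz": 0.8,"wx": 0,"wy": 0,"wz": 0.07,"hand": 75},
  {"dx": -0.06,"dy": 0,"dz": 1.6,"wx": 0,"wy": 0,"wz": 0.07,"hand": 75},
  {"dx": -0.06,"dy": 0,"dz": 2.4,"wx": 0,"wy": 0,"wz": 0.07,"hand": 75},
  {"dx": -0.06,"dy": 0,"dz": 3.1,"wx": 0,"wy": 0,"wz": 0.07,"hand": 75},
  {"dx": -0.06,"dy": 0,"dz": 3.6,"wx": 0,"wy": 0,"wz": 0.07,"hand": 75},
  {"dx": -0.06,"dy": 0,"dz": 3.9,"wx": 0,"wy": 0,"wz": 0.07,"hand": 75},
  {"dx": -0.06,"dy": 0,"dz": 4.0,"wx": 0,"wy": 0,"wz": 0.07,"hand": 75},
  {"dx": -0.06,"dy": 0,"dz": 4.0,"wx": 0,"wy": 0,"wz": 0.07,"hand": 50},
  {"dx": -0.06,"dy": 0,"dz": 4.0,"wx": 0,"wy": 0,"wz": 0.07,"hand": 38},
  {"dx": -0.06,"dy": 0,"dz": 4.0,"wx": 0,"wy": 0,"wz": 0.07,"hand": 30},
  {"dx": -0.06,"dy": 0,"dz": 4.0,"wx": 0,"wy": 0,"wz": 0.07,"hand": 30},
  {"dx": -0.06,"dy": 0,"dz": 4.0,"wx": 0,"wy": 0,"wz": 0.07,"hand": 30},
  {"dx": -0.06,"dy": 0,"dz": 4.0,"wx": 0,"wy": 0,"wz": 0.07,"hand": 30},
])

```text
clock: 13.0
eef_pos: [0.564, -0.28, 0.0211]
tool_rot: [0.26, 0.966, -0.0, 0.002]
ft_force: [-0.4, 0.7, 6.2]
grip_width: 0.0436
grasp_force: 62.5
```

Call:
drive_tool([
  {"dx": 0,"dy": 0,"dz": -0.3,"wx": 0,"wy": 0,"wz": 0,"hand": 30},
  {"dx": 0,"dy": 0,"dz": -0.9,"wx": 0,"wy": 0,"wz": 0,"hand": 30},
  {"dx": 0,"dy": 0,"dz": -1.6,"wx": 0,"wy": 0,"wz": 0,"hand": 30},
  {"dx": 0.7,"dy": 0.5,"dz": -2.0,"wx": 0,"wy": 0,"wz": -1.2,"hand": 30},
  {"dx": 1.3,"dy": 1.0,"dz": -2.0,"wx": 0,"wy": 0,"wz": -2.4,"hand": 30},
  {"dx": 1.9,"dy": 1.5,"dz": -2.0,"wx": 0,"wy": 0,"wz": -3.6,"hand": 30},
  {"dx": 2.5,"dy": 2.0,"dz": -2.0,"wx": 0,"wy": 0,"wz": -4.8,"hand": 30},
  {"dx": 3.1,"dy": 2.5,"dz": -2.0,"wx": 0,"wy": 0,"wz": -6.0,"hand": 30},
  {"dx": 3.7,"dy": 3.0,"dz": -2.0,"wx": 0,"wy": 0,"wz": -7.2,"hand": 30},
  {"dx": 4.3,"dy": 3.4,"dz": -2.0,"wx": 0,"wy": 0,"wz": -8.3,"hand": 30},
  {"dx": 4.64,"dy": 3.65,"dz": -2.0,"wx": 0,"wy": 0,"wz": -8.3,"hand": 30},
  {"dx": 4.64,"dy": 3.65,"dz": -1.6,"wx": 0,"wy": 0,"wz": -8.3,"hand": 30},
  {"dx": 4.64,"dy": 3.65,"dz": -1.0,"wx": 0,"wy": 0,"wz": -8.3,"hand": 30},
  {"dx": 4.64,"dy": 3.65,"dz": -0.6,"wx": 0,"wy": 0,"wz": -8.3,"hand": 30},
  {"dx": 4.64,"dy": 3.65,"dz": -0.4,"wx": 0,"wy": 0,"wz": -8.3,"hand": 30},
  {"dx": 4.64,"dy": 3.65,"dz": -0.4,"wx": 0,"wy": 0,"wz": -8.3,"hand": 30},
  {"dx": 4.64,"dy": 3.65,"dz": -0.4,"wx": 0,"wy": 0,"wz": -8.3,"hand": 30},
])

```text
clock: 14.7
eef_pos: [0.4542, -0.0053, 0.0397]
tool_rot: [-0.099, 0.995, -0.0, 0.0]
ft_force: [0.0, 0.9, -2.8]
grip_width: 0.0431
grasp_force: 62.0
```

```bash
python3 look.py w7.png
python3 - <<'E'
from h import *
save('t7.png',bot.camera('top')); sc=bot.camera('scene'); save('s7.png',sc)
a=cv2.imread('pics/w7.png'); t=cv2.imread('pics/s7.png')[190:270,270:380]
cv2.imwrite('pics/m7.png',np.hstack([cv2.resize(a,(480,300)),cv2.resize(t,(320,300),interpolation=cv2.INTER_CUBIC)]))
E
```

```text
14.75 [ 0.4547 -0.0053  0.0401] [-9.860e-02  9.951e-01 -1.000e-04  8.000e-04] [-0.01  0.35 -0.43  0.79 -0.   -0.21] [-0.46253171 -0.57361607 -2.45508534]
```

View pics/m7.png

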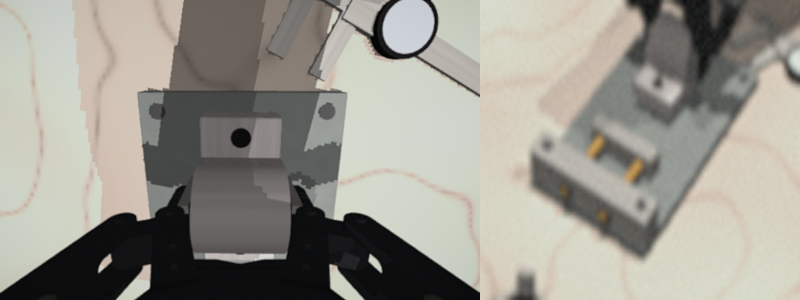

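Wrist view: bed's near edge (184,121)–(463,121) is level in the picture, so the block is square; its hole at (320.5,184) is almost in the middle.

Run:
```python
from h import *
C=cam('wrist'); o=bot.get_obs(); Rt=R.from_quat(o['tool_rot']).as_matrix()
f=lambda uv,z: ((onz(C,uv,z)-o['eef_pos'])@Rt).round(4)
print(f((184,121),.012),f((462.7,121),.012),f((320.5,184),.04))
```

```text
[ 0.0574 -0.0635  0.0283] [0.0575 0.0662 0.0282] [0.0342 0.0001 0.0003]
```

Call:
drive_tool([
  {"dx": 0,"dy": 0.02,"dz": 0.05,"wx": 0,"wy": 0,"wz": 0,"hand": 30},
  {"dx": 0,"dy": 0.02,"dz": 0.1,"wx": 0,"wy": 0,"wz": 0,"hand": 30},
  {"dx": 0,"dy": 0.02,"dz": 0.14,"wx": 0,"wy": 0,"wz": 0,"hand": 30},
  {"dx": 0,"dy": 0.02,"dz": 0.14,"wx": 0,"wy": 0,"wz": 0,"hand": 30},
  {"dx": 0,"dy": 0.02,"dz": 0.14,"wx": 0,"wy": 0,"wz": 0,"hand": 30},
])

```text
clock: 15.35
eef_pos: [0.4538, -0.0042, 0.0331]
tool_rot: [-0.099, 0.995, -0.0, 0.0]
ft_force: [-2.8, 0.2, 5.3]
grip_width: 0.0436
grasp_force: 62.7
```

Call:
drive_tool([
  {"dx": -0.1,"dy": 0,"dz": -0.01,"wx": 0,"wy": 0,"wz": 0,"hand": 30},
  {"dx": -0.25,"dy": 0,"dz": -0.01,"wx": 0,"wy": 0,"wz": 0,"hand": 30},
  {"dx": -0.4,"dy": 0,"dz": -0.01,"wx": 0,"wy": 0,"wz": 0,"hand": 30},
  {"dx": -0.55,"dy": 0,"dz": -0.01,"wx": 0,"wy": 0,"wz": 0,"hand": 30},
  {"dx": -0.66,"dy": 0,"dz": -0.01,"wx": 0,"wy": 0,"wz": 0,"hand": 30},
  {"dx": -0.74,"dy": 0,"dz": -0.01,"wx": 0,"wy": 0,"wz": 0,"hand": 30},
  {"dx": -0.74,"dy": 0,"dz": -0.01,"wx": 0,"wy": 0,"wz": 0,"hand": 30},
])

```text
clock: 16.05
eef_pos: [0.49, 0.003, 0.0331]
tool_rot: [-0.099, 0.995, -0.0, -0.0]
ft_force: [-2.7, -0.5, 4.9]
grip_width: 0.0434
grasp_force: 62.7
```

Call:
drive_tool([
  {"dx": -0.04,"dy": 0,"dz": -0.01,"wx": 0,"wy": 0,"wz": 0,"hand": 30},
  {"dx": -0.08,"dy": 0,"dz": -0.01,"wx": 0,"wy": 0,"wz": 0,"hand": 30},
  {"dx": -0.12,"dy": 0,"dz": -0.01,"wx": 0,"wy": 0,"wz": 0,"hand": 30},
  {"dx": -0.16,"dy": 0,"dz": -0.01,"wx": 0,"wy": 0,"wz": 0,"hand": 30},
  {"dx": -0.16,"dy": 0,"dz": -0.01,"wx": 0,"wy": 0,"wz": 0,"hand": 30},
])

```text
clock: 16.55
eef_pos: [0.4968, 0.0045, 0.0332]
tool_rot: [-0.099, 0.995, -0.0, -0.001]
ft_force: [-6.7, -0.6, 4.7]
grip_width: 0.0432
grasp_force: 62.8
```

Call:
drive_tool([
  {"dx": -0.03,"dy": 0,"dz": 0,"wx": 0,"wy": 0,"wz": 0,"hand": 30},
  {"dx": -0.06,"dy": 0,"dz": 0,"wx": 0,"wy": 0,"wz": 0,"hand": 30},
  {"dx": -0.09,"dy": 0,"dz": 0,"wx": 0,"wy": 0,"wz": 0,"hand": 30},
  {"dx": -0.12,"dy": 0,"dz": 0,"wx": 0,"wy": 0,"wz": 0,"hand": 30},
  {"dx": -0.15,"dy": 0,"dz": 0,"wx": 0,"wy": 0,"wz": 0,"hand": 30},
  {"dx": -0.16,"dy": 0,"dz": 0,"wx": 0,"wy": 0,"wz": 0,"hand": 30},
  {"dx": -0.16,"dy": 0,"dz": 0,"wx": 0,"wy": 0,"wz": 0,"hand": 30},
  {"dx": -0.16,"dy": 0,"dz": 0,"wx": 0,"wy": 0,"wz": 0,"hand": 30},
  {"dx": -0.16,"dy": 0,"dz": 0,"wx": 0,"wy": 0,"wz": 0,"hand": 30},
  {"dx": -0.16,"dy": 0,"dz": 0,"wx": 0,"wy": 0,"wz": 0,"hand": 30},
  {"dx": -0.16,"dy": 0,"dz": 0,"wx": 0,"wy": 0,"wz": 0,"hand": 30},
  {"dx": -0.16,"dy": 0,"dz": 0,"wx": 0,"wy": 0,"wz": 0,"hand": 30},
])

```text
clock: 17.75
eef_pos: [0.5006, 0.0053, 0.0334]
tool_rot: [-0.098, 0.995, -0.001, -0.005]
ft_force: [-15.6, -3.4, 15.5]
grip_width: 0.0433
grasp_force: 63.9
```

```bash
python3 look.py w8.png
python3 - <<'E'
from h import *
save('s8.png',bot.camera('scene')); F=bot.get_obs()['ft_force'];print(F)
save('t8.png',bot.camera('top')); F=bot.get_obs()['ft_force'];print(F)
a=cv2.imread('pics/t8.png')[170:290,150:390]; t=cv2.imread('pics/s8.png')[180:320,280:500]
cv2.imwrite('pics/m8.png',np.hstack([cv2.resize(x,(400,300),interpolation=cv2.INTER_CUBIC) for x in(a,t)]))
E
```

```text
17.8 [0.5006 0.0053 0.0334] [-9.850e-02  9.951e-01 -6.000e-04 -4.700e-03] [ 0.01  0.44 -0.3   0.84 -0.   -0.19] [-14.53926209  -4.7469643   15.45603046]
[-15.79211987  -3.1468457   15.62505889]
[-15.22116674  -4.17660516  15.59321455]
```

View pics/m8.png

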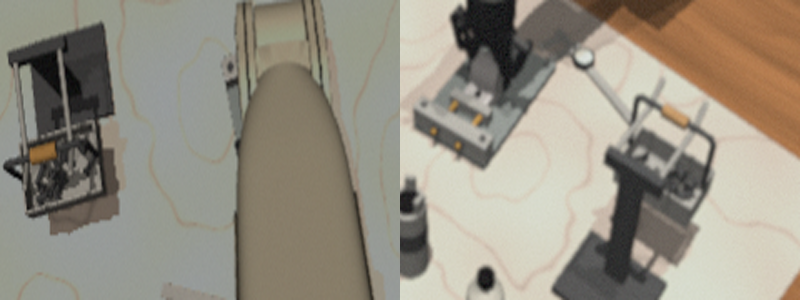

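Call:
drive_tool([
  {"dx": 0,"dy": 0,"dz": -0.02,"wx": 0,"wy": 0,"wz": 0,"hand": 30},
  {"dx": 0,"dy": 0,"dz": -0.03,"wx": 0,"wy": 0,"wz": 0,"hand": 30},
  {"dx": 0,"dy": 0,"dz": -0.03,"wx": 0,"wy": 0,"wz": 0,"hand": 30},
  {"dx": 0,"dy": 0,"dz": -0.03,"wx": 0,"wy": 0,"wz": 0,"hand": 30},
])

```text
clock: 18.3
eef_pos: [0.5018, 0.0055, 0.0335]
tool_rot: [-0.099, 0.995, -0.0, -0.004]
ft_force: [-7.8, -3.1, 2.4]
grip_width: 0.0435
grasp_force: 62.3
```

```bash
cat > st.py <<'E'
from h import *
o=bot.get_obs(); p=np.array(o['eef_pos']); c,s=np.cos(.199),np.sin(.199); d=p[:2]-[.5035,.005]
f=o['ft_force']; m=R.from_quat(o['tool_rot']).as_matrix()
print(o['clock'],'jig xy',(c*d[0]+s*d[1]).round(4),(-s*d[0]+c*d[1]).round(4),'z',p[2].round(4),'F along/side/z',round(c*f[0]+s*f[1],1),round(-s*f[0]+c*f[1],1),round(f[2],1),'tilt',m[:,2].round(4),'T',np.round(o['ft_torque'],2))
E
python3 st.py
```

```text
18.3 jig xy -0.0015 0.0008 z 0.0335 F along/side/z -8.3 -1.5 2.4 tilt [-0.0077 -0.0016 -1.    ] T [-0.48  1.47  0.08]
```

Call:
drive_tool([
  {"dx": -0.02,"dy": 0,"dz": 0,"wx": 0,"wy": 0,"wz": 0,"hand": 30},
  {"dx": -0.04,"dy": 0,"dz": 0,"wx": 0,"wy": 0,"wz": 0,"hand": 30},
  {"dx": -0.05,"dy": 0,"dz": -0.01,"wx": 0,"wy": 0,"wz": 0,"hand": 30},
  {"dx": -0.05,"dy": 0,"dz": -0.01,"wx": 0,"wy": 0,"wz": 0,"hand": 30},
  {"dx": -0.05,"dy": 0,"dz": -0.01,"wx": 0,"wy": 0,"wz": 0,"hand": 30},
  {"dx": -0.05,"dy": 0,"dz": -0.01,"wx": 0,"wy": 0,"wz": 0,"hand": 30},
  {"dx": -0.05,"dy": 0,"dz": -0.01,"wx": 0,"wy": 0,"wz": 0,"hand": 30},
])

```text
clock: 19.0
eef_pos: [0.5036, 0.0059, 0.0336]
tool_rot: [-0.099, 0.995, -0.0, -0.005]
ft_force: [-8.0, -2.8, 0.8]
grip_width: 0.0438
grasp_force: 62.2
```

```bash
python3 st.py
```

```text
19.0 jig xy 0.0002 0.0009 z 0.0336 F along/side/z -8.4 -1.1 0.8 tilt [-0.0093 -0.0019 -1.    ] T [-0.54  1.79  0.08]
```

Call:
drive_tool([
  {"dx": -0.02,"dy": 0,"dz": 0,"wx": 0,"wy": 0,"wz": 0,"hand": 30},
  {"dx": -0.04,"dy": 0,"dz": 0,"wx": 0,"wy": 0,"wz": 0,"hand": 30},
  {"dx": -0.04,"dy": 0,"dz": 0,"wx": 0,"wy": 0,"wz": 0,"hand": 30},
  {"dx": -0.04,"dy": 0,"dz": 0,"wx": 0,"wy": 0,"wz": 0,"hand": 30},
  {"dx": -0.04,"dy": 0,"dz": 0,"wx": 0,"wy": 0,"wz": 0,"hand": 30},
  {"dx": -0.04,"dy": 0,"dz": 0,"wx": 0,"wy": 0,"wz": 0,"hand": 30},
  {"dx": -0.04,"dy": 0,"dz": 0,"wx": 0,"wy": 0,"wz": 0,"hand": 30},
  {"dx": -0.04,"dy": 0,"dz": 0,"wx": 0,"wy": 0,"wz": 0,"hand": 30},
  {"dx": -0.04,"dy": 0,"dz": 0,"wx": 0,"wy": 0,"wz": 0,"hand": 30},
  {"dx": -0.04,"dy": 0,"dz": 0,"wx": 0,"wy": 0,"wz": 0,"hand": 30},
])

```text
clock: 20.0
eef_pos: [0.5048, 0.0061, 0.0336]
tool_rot: [-0.099, 0.995, -0.001, -0.005]
ft_force: [-10.3, -3.0, 2.7]
grip_width: 0.0436
grasp_force: 62.5
```

```bash
python3 st.py
```

```text
20.0 jig xy 0.0015 0.0008 z 0.0336 F along/side/z -10.7 -0.9 2.7 tilt [-0.0105 -0.0022 -0.9999] T [-0.65  1.99  0.1 ]
```

```bash
python3 -c "
from workcell import bot
print(bot.job_done())"
```

```text
the job is handed in; nothing more can be done
None
```

I hung the basket by its bail on both hooks and let go, and handed the job in while still holding the block flat, square and centred on the bed, pushing the shoe with an estimated 9 N (about 9–10 mm in); no verdict was returned.

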